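# Clamp the red drum rim with the click knob

### The job

Set the red tin drum rim down on the fixture deck between the brass-faced jaw and the two brass pins, and let go of it. Then tighten the fixture's black knob clockwise until the rim is clamped and the knob slips over with exactly one click, stop there and take your hand away. Leave the other rims, the cork block and the hand drill where they are.

Things in the scene. Friction and masses are not known exactly. Their poses are not given: they have to be found in the camera images.
- rim_red: red tin drum rim to be clamped: open ring lying flat, outer diameter 64 mm, inner 54 mm, 22 mm high, 35 to 70 g; origin at the centre of its underside, z up along its axis. Grip it across the outside.
- fixture: aluminium fixture fixed to the table: plate 300 x 110 x 12 mm, origin at the centre of its underside, x along its length, z up; its top is the deck. Grey housing under the knob 74 x 74 mm, top 47 mm up, at x = -85 mm. The jaw closes along +x on two brass pins (12 mm diameter, at y = +-20 mm, 24 mm above the deck) whose stop bar was set by hand, axes at x = 101 to 112 mm, not measured.
- nest (a point): point on the deck (x = 65, y = 0, z = 12 mm of the fixture) where the centre of the rim's underside is to be put; there the rim is 5 mm clear of the open jaw and 4 to 15 mm short of touching both pins. There is nothing beside the rim in the fixture's +-y directions, so have the fingers there.
- rim_blue: blue rim, same size as the red one, to be left alone
- rim_yellow: yellow rim, same size as the red one, to be left alone
- cork_block: cork sanding block 110 x 60 x 35 mm, to be left alone; origin at the centre of its underside
- drill: nickel hand drill about 290 mm long and 75 mm tall, lying on the table, to be left alone; origin under its frame, x towards its chuck
- jaw_face (a point): fixed point (x = 28, y = 0, z = 12.5 mm of the fixture) at the bottom middle of the open jaw's face, where the jaw stands at the start. The steel jaw has a sprung brass face (7 N/mm), 44 mm wide, top 35 mm above the table; it advances along the fixture's +x by 8 mm per rad of clockwise turn of the dial, pushing the rim before it, and stays where it is left. Its later position is not measured.
- knob_grip (a point): point on the knob's vertical axis (x = -85, y = 0 mm of the fixture), 70 mm above the table, mid height. The knob is black, fluted, round, 40 mm diameter, from 55 to 85 mm above the table, a yellow line on its top. Clockwise seen from above tightens; it drives the dial and jaw through a torque-limiting clutch. It takes 2 to 4 rad in all from the start, so regrasp it; turned back it loosens.
- dial (a point): point on the knob's axis 53 mm above the table, top of the white dial disc (68 mm wide) under the knob. Dial and knob turn together, yellow line over the dial's black line, until the clamped rim stalls the dial and the knob slips on it. After one click the yellow line rests at the dial's red line, 29 degrees (0.5 rad) clockwise of the black. Not measured, but can be seen.
- knob_top (a point): centre of the knob's top, 85 mm up. Turning it free takes about 0.3 N m, of which some 0.1 stays on the hand standing still; as the jaw presses home the standing torque climbs over about 0.6 rad to about 0.25 N m (0.45 moving). Then the knob slips: 0.2 to 0.25 rad later the torque falls to zero and reverses, the knob springs on by itself to 0.5 rad: one click. The next begins at 0.75 rad.
There are look-alikes about, which are no part of the job. Of the things that look like the rim_red, the smallest one is meant.

How it is judged (in metres and radians):
On the way, in this order (a step that is already met when the one before it is completed fails the run):
1. the red rim lies on the deck between jaw and pins, let go, the knob not yet slipped (horizontal distance between rim_red and nest below 0.018 m and z of rim_red in the frame of nest below 0.003 m and angle between rim_red's own z axis and vertical below 0.1 rad and contact force between the fingers and rim_red below 0.1 N and horizontal distance between knob_c1 and collar_c1 below 0.0024 m), for 0.2 s.
2. the jaw clamps the rim and the knob has clicked (contact force between pad_c0 and rim_red above 4 N and horizontal distance between knob_c1 and collar_c1 above 0.0056 m), for 0.1 s.
At the end, for the whole second after the job is handed in: The red rim lies flat and still on the deck (tilt under 0.1 rad, within 3 mm of the deck, centre within 20 mm of the nest point), the jaw's face (pad_c0) presses it with over 4 N, and the knob's yellow line stands one click (0.35 to 0.7 rad) past the dial's black line (all of step 2 and horizontal distance between rim_red and nest below 0.02 m and z of rim_red in the frame of nest below 0.003 m and angle between rim_red's own z axis and vertical below 0.1 rad and horizontal distance between knob_c1 and collar_c1 below 0.011 m and linear speed of rim_red below 0.02 m/s); the robot touches nothing.
It fails at once if the knob was turned over a second click (knob_c1: on its yellow line, collar_c1: on the dial's black line) (horizontal distance between knob_c1 and collar_c1 above 0.0132 m).
It fails at once if the red rim was dropped or thrown (over 0.5 m/s without being held) (linear speed of rim_red above 0.5 m/s and contact force between the fingers and rim_red below 0.05 N).
It fails at once if a bystander was moved by more than 20 mm (distance of any of rim_blue, rim_yellow, cork_block, drill from where it was at the start of the episode above 0.02 m).
It also fails if it takes over 72 s, if anything falls off the work surface, if the arm or the gripper's body presses on something with over 40 N, if the wrist force passes 120 N, or if a joint passes its speed limit or range.

### The arm

A 6-joint arm with a two-finger parallel gripper is mounted at the origin on the work surface. World frame = base frame: x ahead of the robot, y to its left, z up, the work surface at z = 0. Lengths are in mm, angles in degrees, forces in N, time in s.
With the tool pointing down it reaches from about 350 to 850 mm from the base axis. Payload 8.1 kg.
Tool frame: the origin (TCP) lies at the very end of the fingers, on their centre line; the grasp point (between the pads) lies 19 mm behind it (r.grip_point_offset is the distance from the TCP to the grasp point, in mm); z points along the fingers, y is the line along which they close (so a half turn about z gives the same grasp; the last joint's range is limited). The gripper opens to 85 mm and grips with 20 to 120 N. Pads are 22 mm wide; open, the fingers measure 114 mm over their backs; the gripper's body (76 mm by 85 mm) begins 54 mm behind the grasp point. The pads swing forward as they close: fully open they stand 13 mm farther back than shut.
Start: joints at [-70.611, 7.471, 85.268, -0, 87.261, -4.893], TCP at [246.756, -546.916, 231.292] pointing down, gripper open.
Joint ranges: [-169.43, 169.43], [-51.17, 129.36], [1.28, 143.12], [-76.62, 256.62], [0, 156.53], [-152.29, 152.29]. Speed limits (degrees/s): [136.94, 136.94, 159.86, 180, 180, 180].

### API

Orientations are given as [roll, pitch, yaw] about the fixed x, y, z axes, in that order (R = Rz(yaw) Ry(pitch) Rx(roll)).
In Python, from bench import status, eyes, r gives the robot as it stands.
- The arm moves only by the shell command python3 -m handwheel 'ROWS' [FORCE]. ROWS is a JSON object whose one key "series" holds a list that holds one entry, the list of rows, each a list of 7 numbers: the shift along the tool's x, y, z in cm, then the turn, a rotation vector about the tool's x, y, z in rad, then the opening, from 0 (shut) to 1 (fully open). In form: {"series": [[[tx, ty, tz, rx, ry, rz, claw], ...]]}. A call has 1 to 12 rows; each row is the pose to reach, as a shift and turn from the pose commanded when the call began, along the tool's axes at that moment; what a row does not reach only later rows make up. A row lasts 1/8 s, in which the tool goes at most 62.5 mm and 10.7 degrees, less where a joint would pass 70% of its speed; a pose out of reach is approached as far as the arm can. A call with a gripper value outside its range is refused whole. The fingers move at their own pace and stop on an object; FORCE is the grip in N (left out, the last holds). Time passes only in rows, so rows that repeat a pose let the fingers close. It gives the time, the measured TCP pose, the force, the opening and the grip force at its end, in the units of the state.
- status.sense(): the state, without advancing time (a new reading comes with each control period).
- eyes.snapshot(name): name is "scene" or "top"; returns a dict with "img" (400x640x3 uint8, red, green, blue), "mtx" (3x3 intrinsics, pixels), "k1" (the pictures are not rectified: a ray, as slopes to the right and down, at radius r is drawn at 1 + k1 r^2 times it, then the intrinsics apply), "R" (3x3) and "t" (3): a world point X has camera coordinates R X + t. Camera axes: x right, y down, z forward; pixel columns grow to the right and rows downward; lengths in mm; the calibration is good to about 2 mm. A picture is of the moment at which its call begins. There is no depth.
- r.hand_in(): hands the job in; it is judged then, once.
The state is a dict: "time": time; "joint_pos": joint angles; "qd": joint speeds; "joint_efforts": joint torques, N m; "tool_pos": TCP position; "tcp_rot": TCP orientation; "ft_force": force on the tool from outside, world axes, zero at the start; "wrist_torque": the same for the moment, N m; "finger_gap": finger opening in mm; "grip_force": force on a finger pad.
Only numpy, scipy, OpenCV 4.12 (cv2) and the standard library are available. Lean on these libraries where they do the work, as an engineer would, in place of code of your own. Each camera call takes 0.05 s, during which the arm holds its last target. There are 200 camera calls.

## Working session

There is one attempt and no reset: what is moved stays moved. The work goes in short steps, Python scripts to look and compute and a shell command to move; the robot and the scene stay as the last step left them, time stands still between calls to the robot, and variables do not carry over. Pictures are saved under pics/ and viewed, at most 10 in all, crops included, and the job is handed in when it is done.

```bash
mkdir -p pics; ls
python3 - <<'E'
from bench import status, eyes, r
import cv2
for n in("scene","top"):
    s=eyes.snapshot(n); cv2.imwrite(f"pics/{n}0.png",s["img"][:,:,::-1]); print(n,s["mtx"].tolist(),s["k1"],s["R"].tolist(),s["t"].tolist())
print(status.sense())
E
```

```text
pics
scene [[389.65794608899796, 0.0, 323.7693253678617], [0.0, 389.65794608899796, 197.67343371757158], [0.0, 0.0, 1.0]] -0.014649513723922102 [[-0.5311662491721527, 0.8472208064186348, -0.008906228817222517], [0.7214456617220258, 0.44674945416277195, -0.5290851371827918], [-0.4442730837253759, -0.28745752795260626, -0.8485220071987066]] [435.6766342869017, -289.6733377199531, 1115.0103003581805]
top [[419.67698344906194, 0.0, 315.38105678514626], [0.0, 419.67698344906194, 197.22674781565598], [0.0, 0.0, 1.0]] -0.0739138061867945 [[0.17884690358901428, -0.9838673597232717, 0.004336305775674858], [-0.9603152308297154, -0.17552098145227854, -0.21676494759646792], [0.2140290693179138, 0.034603519202347846, -0.976214194706121]] [-242.67563640555707, 539.205462785898, 804.0740357087806]
{'time': 0.1, 'joint_pos': array([-7.06131071e+01,  7.51168044e+00,  8.53239464e+01,  1.36988254e-03,
        8.72608167e+01, -4.89465692e+00]), 'qd': array([ 0.03361661, -0.13388674, -0.19624845, -0.00661072, -0.04679031,
       -0.00960795]), 'joint_efforts': array([ 3.01491000e-04, -5.70953465e+01, -5.01942945e+01, -2.26239940e-04,
        8.13981809e-03, -1.03475659e-04]), 'tool_pos': array([ 246.58030104, -546.44581153,  230.33125711]), 'tcp_rot': array([-1.79904025e+02, -9.59216064e-03,  2.42814751e+01]), 'ft_force': array([-0.27317123, -1.00023202, -0.54257772]), 'wrist_torque': array([-0.02512639,  0.04011446, -0.01361779]), 'grip_force': 0.0, 'finger_gap': 85.54806226937615}
```

View pics/top0.png

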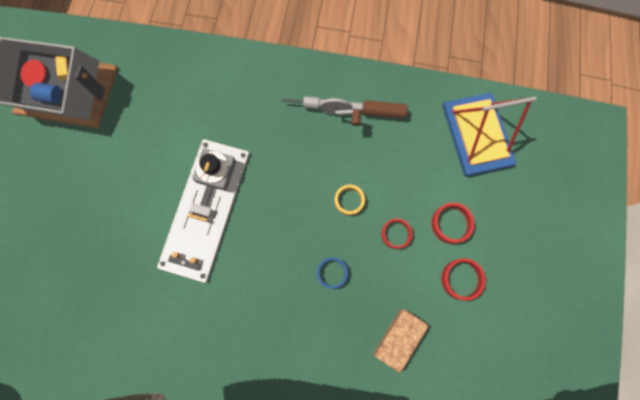

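View pics/scene0.png

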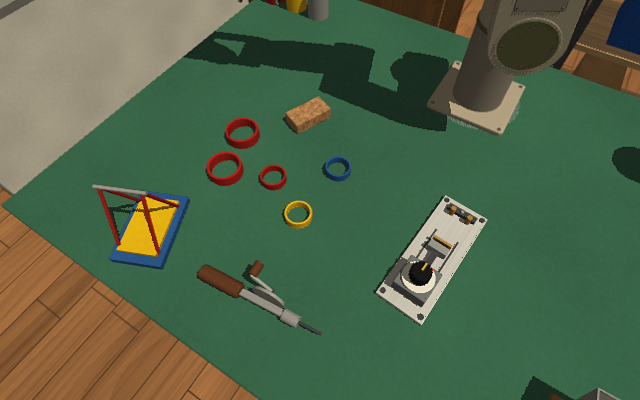

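Three red rings in the top view: (397,234), (453,223) and (464,280). The one at (397,234), which is (272,177) in the scene view, is clearly the smallest. I'll measure all three and take a crop. The fixture's knob is at top (209,163) with the pins at (185,260).

```bash
cat > h.py <<'E'
import numpy as np, cv2
from bench import status, eyes, r
def cast(s,px,z):
    px=np.asarray(px,float).reshape(-1,1,2)
    u=cv2.undistortPoints(px,s["mtx"],np.array([s["k1"],0,0,0.]))[:,0]
    d=np.c_[u,np.ones(len(u))]@s["R"]; c=-s["R"].T@s["t"]
    return (c+d*((z-c[2])/d[:,2])[:,None])
def proj(s,X):
    X=np.asarray(X,float).reshape(-1,1,3)
    return cv2.projectPoints(X,cv2.Rodrigues(np.array(s["R"]))[0],np.array(s["t"],float),s["mtx"],np.array([s["k1"],0,0,0.]))[0][:,0]
def hsv(s): return cv2.cvtColor(s["img"],cv2.COLOR_RGB2HSV)
def blobs(m,amin):
    c,_=cv2.findContours(m,cv2.RETR_EXTERNAL,cv2.CHAIN_APPROX_NONE)
    return [k for k in c if cv2.contourArea(k)>amin]
E
python3 - <<'E'
from h import *
for n in("top","scene"):
    s=eyes.snapshot(n); H=hsv(s)
    m=((((H[...,0]<6)|(H[...,0]>174))&(H[...,1]>150)&(H[...,2]>60))*255).astype(np.uint8)
    for k in blobs(m,150):
        x=k[:,0].mean(0)
        P=cast(s,k[:,0],11)[:,:2].astype(np.float32); c,rad=cv2.minEnclosingCircle(P); (e,ax,_)=cv2.fitEllipse(P)
        print(n,"red",x.round(),np.round(c,1),round(2*rad,1),np.round(e,1),np.round(ax,1))
    m=(((H[...,1]<40)&(H[...,2]>120))*255).astype(np.uint8)
    m=cv2.morphologyEx(m,cv2.MORPH_CLOSE,np.ones((5,5)))
    for k in blobs(m,3000):
        P=cast(s,k[:,0],12)[:,:2].astype(np.float32)
        print(n,"white",k[:,0].mean(0).round(),cv2.minAreaRect(P),cv2.contourArea(k))
    if n=="top":
        a=cv2.resize(s["img"][190:310,370:500],None,fx=3,fy=3,interpolation=2); b=cv2.resize(s["img"][130:290,150:260],None,fx=3,fy=3,interpolation=2)
        o=np.zeros((480,730,3),np.uint8); o[:360,:390]=a; o[:,400:]=b
        cv2.imwrite("pics/crop1.png",o[:,:,::-1])
E
```

```text
top red [463. 279.] [ 465.3 -479.9] 91.8 [ 466.7 -480.2] [83.7 90.4]
top red [397. 234.] [ 537.8 -326. ] 64.4 [ 537.8 -326. ] [60.1 63. ]
top red [453. 223.] [ 582.  -443.5] 92.0 [ 582.4 -444. ] [84.1 90.6]
top red [33. 72.] [770.  591.8] 75.1 [768.6 594.2] [59.8 70.2]
top white [631. 304.] ((486.2434997558594, -854.8121337890625), (424.64508056640625, 49.81589889526367), 2.4322028160095215) 3145.0
top white [203. 210.] ((517.4098510742188, 94.4759521484375), (113.86237335205078, 303.222412109375), 84.34028625488281) 6855.5
scene red [140. 213.] [ 810.9 -530.1] 231.5 [ 752.7 -549.3] [ 49.1 124.5]
scene red [109. 216.] [ 832.8 -589. ] 176.8 [ 829.6 -588.6] [  7.8 211.1]
scene red [273. 177.] [ 539.5 -325.1] 75.6 [ 538.6 -324.5] [62.2 74.5]
scene red [225. 168.] [ 579.8 -442.4] 106.8 [ 580.4 -443.6] [ 86.4 105.9]
scene red [242. 133.] [ 467.4 -481.3] 109.0 [ 465.  -479.6] [ 86.7 108.3]
scene white [426. 266.] ((519.5220336914062, 95.64566040039062), (109.15819549560547, 298.767333984375), 84.3933334350586) 4620.0
```

View pics/crop1.png

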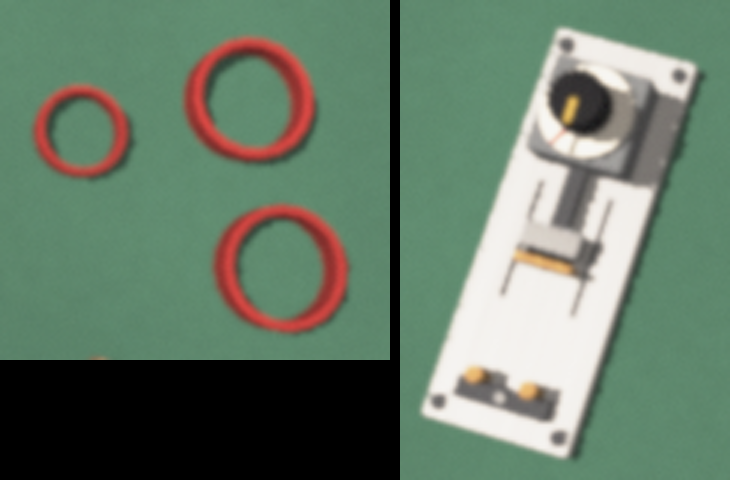

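The crop confirms the small red ring (64 mm outside, against about 91 mm for the other two). It sits at about (538,-325.5). The fixture centre is about (518.5, 95) with its +x pointing at yaw 174.4°. I'll move above the rim and cross-check the fixture from its knob and pins.

```bash
python3 -m handwheel '{"series": [[[3,-0.7,1,0,0,-0.18,1],[6,-1.4,2,0,0,-0.36,1],[9,-2.1,3,0,0,-0.54,1],[12,-2.8,4,0,0,-0.72,1],[15,-3.5,5,0,0,-0.9,1],[18,-4.2,6,0,0,-1.08,1],[21,-4.9,7,0,0,-1.26,1],[24,-5.6,8,0,0,-1.44,1],[27,-6.3,9,0,0,-1.62,1],[30,-7,10,0,0,-1.8,1],[33,-7.6,11,0,0,-1.98,1],[35.7,-8.2,12,0,0,-2.16,1]]]}'
python3 -m handwheel '{"series": [[[0,0,1,0,0,-0.16,1],[0,0,2,0,0,-0.32,1],[0,0,3,0,0,-0.46,1],[0,0,3,0,0,-0.46,1],[0,0,3,0,0,-0.46,1]]]}'
python3 - <<'E'
from h import *
c=np.array([518.5,95.]);a=np.radians(174.4);fx=np.array([np.cos(a),np.sin(a)]);fy=np.array([-fx[1],fx[0]])
F=lambda x,y,z:[*(c+x*fx+y*fy),z]
print("nest",F(65,0,12),"knob",F(-85,0,85))
for n in("top","scene"):
    s=eyes.snapshot(n);H=hsv(s)
    p=proj(s,F(-85,0,70))[0]; q=proj(s,[F(107,20,36),F(107,-20,36),F(-85,0,85),F(28,0,35)])
    m=((H[...,2]<55)*255).astype(np.uint8); w=np.zeros_like(m); cv2.circle(w,tuple(int(v) for v in p),20,255,-1)
    for k in blobs(m&w,60):
        print(n,"knob black",k[:,0].mean(0),cast(s,k[:,0],70)[:,:2].min(0),cast(s,k[:,0],70)[:,:2].max(0))
    m=(((H[...,0]>10)&(H[...,0]<30)&(H[...,1]>90)&(H[...,2]>100))*255).astype(np.uint8)
    w[:]=0; cv2.fillPoly(w,[proj(s,[F(150,55,12),F(150,-55,12),F(-150,-55,12),F(-150,55,12)]).astype(np.int32)],255)
    for k in blobs(m&w,3): print(n,"brass/yellow",k[:,0].mean(0).round(1),cast(s,k[:,0].mean(0),36)[0,:2])
    print("expected",q.round(1).tolist())
E
```

```text
time: 1.7
tool_pos: [539.2, -324.5, 110.7]
tcp_rot: [180.0, -0.0, 148.4]
ft_force: [-0.4, -0.9, -0.1]
finger_gap: 85.6
grip_force: 0.0
time: 2.33
tool_pos: [538.5, -325.4, 81.6]
tcp_rot: [-180.0, 0.0, 174.2]
ft_force: [-0.1, 0.2, -0.4]
finger_gap: 85.8
grip_force: 0.0
nest [np.float64(453.81021900118094), np.float64(101.3428884843447), 12] knob [np.float64(603.0943289984557), np.float64(86.7054535204723), 85]
top knob black [210.265625 163.25    ] [582.6545563   65.59609515] [621.03312439 105.26589011]
top brass/yellow [192.6 260.2] [402.75266931  83.89625927]
top brass/yellow [174.8 254.9] [406.5868894  123.21112999]
top brass/yellow [197.7 216.8] [493.16739612  94.74640871]
top brass/yellow [206.3 166.2] [604.27148359 102.92913057]
expected [[192.7, 256.6], [174.7, 251.2], [207.9, 161.2], [196.2, 217.8]]
scene knob black [420.39759036 272.34939759] [577.02002415  66.07231069] [629.70842623 107.37133658]
scene brass/yellow [424.2 266.1] [569.39249434  88.64336292]
scene brass/yellow [442.5 240.7] [495.52504835  97.93559971]
scene brass/yellow [469.1 219.5] [416.03566521 127.61573388]
scene brass/yellow [453.3 209.9] [411.19564786  88.44274136]
expected [[452.3, 208.9], [468.5, 218.3], [421.3, 269.9], [443.2, 239.1]]
```

The knob and pins agree with the fixture pose to within about 2 mm. Next I descend over the rim and grip it.

```bash
python3 -m handwheel '{"series": [[[0,0,2,0,0,0,1],[0,0,4,0,0,0,1],[0,0,5.5,0,0,0,1],[0,0,6.6,0,0,0,1],[0,0,7.3,0,0,0,1],[0,0,7.6,0,0,0,1],[0,0,7.6,0,0,0,1]]]}'
python3 -m handwheel '{"series": [[[0,0,0,0,0,0,0.6],[0,0,0,0,0,0,0.5],[0,0,0,0,0,0,0.5],[0,0,0,0,0,0,0.5],[0,0,0,0,0,0,0.5],[0,0,0,0,0,0,0.5]]]}' 30
python3 - <<'E'
from h import *
for n in("scene","top"):
    s=eyes.snapshot(n); p=proj(s,[538,-325,30])[0].astype(int)
    if n=="scene": cv2.imwrite("pics/grip.png",cv2.resize(s["img"][max(p[1]-80,0):p[1]+60,p[0]-80:p[0]+100],None,fx=4,fy=4)[:,:,::-1])
E
```

```text
time: 3.3
tool_pos: [538.7, -325.6, 5.6]
tcp_rot: [-180.0, 0.0, 174.4]
ft_force: [-0.3, 0.6, 0.4]
finger_gap: 85.0
grip_force: 0.0
time: 4.05
tool_pos: [539.2, -325.9, 6.6]
tcp_rot: [-179.9, 0.1, 174.4]
ft_force: [-0.9, 0.4, 6.4]
finger_gap: 62.4
grip_force: 33.2
```

View pics/grip.png

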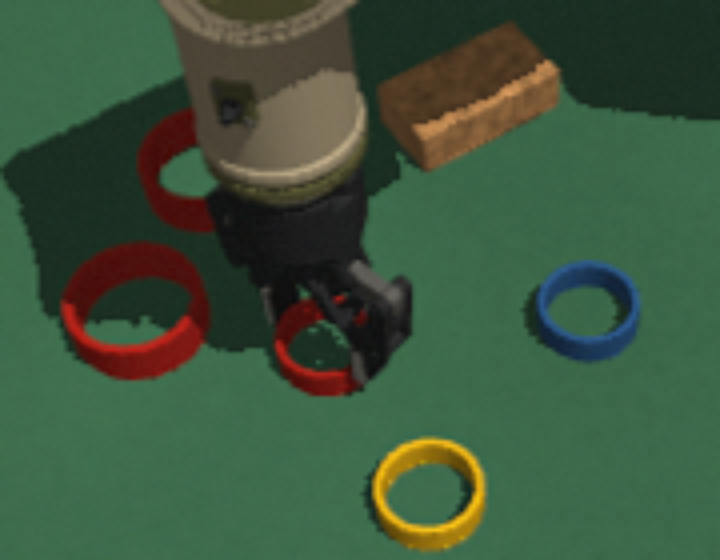

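The rim is held. Lift it and carry it above the nest.

```bash
python3 -m handwheel '{"series": [[[0,0,-2,0,0,0,0.5],[0,0,-5,0,0,0,0.5],[0,0,-8,0,0,0,0.5],[0,0,-8,0,0,0,0.5]]]}'
python3 -m handwheel '{"series": [[[1,3.5,0,0,0,0,0.5],[2.5,8.5,0,0,0,0,0.5],[4,13.5,0,0,0,0,0.5],[5.6,18.5,0,0,0,0,0.5],[7.2,23.8,0,0,0,0,0.5],[8.7,29,0,0,0,0,0.5],[10.2,34,0,0,0,0,0.5],[11.6,38.4,0,0,0,0,0.5],[12.3,40.8,0,0,0,0,0.5],[12.6,41.7,0,0,0,0,0.5],[12.6,41.7,0,0,0,0,0.5],[12.6,41.7,0,0,0,0,0.5]]]}'
python3 - <<'E'
from h import *
t=status.sense(); print(t["tool_pos"],t["finger_gap"],t["grip_force"])
o=[]
for n in("scene","top"):
    s=eyes.snapshot(n); p=proj(s,[454,101,90])[0].astype(int); print(n,p)
    x,y=max(p[0]-60,0),max(p[1]-60,0); o.append(cv2.resize(s["img"][y:y+120,x:x+120],(390,390)))
    H=hsv(s); m=((((H[...,0]<6)|(H[...,0]>174))&(H[...,1]>150)&(H[...,2]>60))*255).astype(np.uint8); w=np.zeros_like(m); cv2.circle(w,tuple(int(v) for v in p),35,255,-1)
    k=np.vstack(blobs(m&w,10)); P=cast(s,k[:,0],91)[:,:2].astype(np.float32); print(cv2.minEnclosingCircle(P))
cv2.imwrite("pics/held.png",np.hstack(o)[:,:,::-1])
E
```

```text
time: 4.65
tool_pos: [540.8, -327.0, 90.1]
tcp_rot: [-179.8, 0.4, 174.4]
ft_force: [0.4, -1.1, -0.0]
finger_gap: 62.5
grip_force: 33.2
time: 6.15
tool_pos: [453.9, 101.0, 85.2]
tcp_rot: [-180.0, -0.0, 174.3]
ft_force: [-0.4, -0.2, -0.2]
finger_gap: 62.5
grip_force: 33.2
[453.92314988 101.02162822  85.16370459] 62.456932845979125 33.18729177117348
scene [458 214]
((453.68939208984375, 100.38818359375), 37.97333526611328)
top [182 230]Traceback (most recent call last):
  File "<stdin>", line 8, in <module>
    return _nx.concatenate(arrs, 0, dtype=dtype, casting=casting)
           ~~~~~~~~~~~~~~~^^^^^^^^^^^^^^^^^^^^^^^^^^^^^^^^^^^^^^^
ValueError: need at least one array to concatenate
```

The scene view puts the held rim at (453.7,100.4), directly above the nest. Lower it.

```bash
python3 -m handwheel '{"series": [[[0,0,2,0,0,0,0.5],[0,0,4,0,0,0,0.5],[0,0,5.3,0,0,0,0.5],[0,0,6,0,0,0,0.5],[0,0,6.4,0,0,0,0.5],[0,0,6.6,0,0,0,0.5],[0,0,6.7,0,0,0,0.5],[0,0,6.7,0,0,0,0.5]]]}'
```

```text
time: 7.25
tool_pos: [454.1, 102.0, 18.6]
tcp_rot: [180.0, 0.0, 174.4]
ft_force: [-0.2, -0.8, -0.0]
finger_gap: 62.4
grip_force: 33.2
```

```bash
python3 -m handwheel '{"series": [[[0,0,0.06,0,0,0,0.5],[0,0,0.06,0,0,0,0.5]]]}'; python3 -m handwheel '{"series": [[[0,0,0.06,0,0,0,0.5],[0,0,0.06,0,0,0,0.5]]]}'
```

```text
time: 7.5
tool_pos: [454.1, 102.0, 18.5]
tcp_rot: [180.0, 0.0, 174.4]
ft_force: [-3.5, 0.3, 7.6]
finger_gap: 62.3
grip_force: 33.8
time: 7.75
tool_pos: [454.2, 102.0, 18.5]
tcp_rot: [-180.0, 0.0, 174.4]
ft_force: [-6.2, -1.1, 13.8]
finger_gap: 62.6
grip_force: 34.4
```

Contact with the deck. Open, then lift away.

```bash
python3 -m handwheel '{"series": [[[0,0,-0.05,0,0,0,0.75],[0,0,-0.05,0,0,0,0.85],[0,0,-0.05,0,0,0,1],[0,0,-0.05,0,0,0,1],[0,0,-0.5,0,0,0,1],[0,0,-1.5,0,0,0,1],[0,0,-3.5,0,0,0,1],[0,0,-6,0,0,0,1],[0,0,-9,0,0,0,1],[0,0,-12,0,0,0,1]]]}'
python3 -m handwheel '{"series": [[[0,-5,-3,0,0,-0.18,1],[0,-10,-3,0,0,-0.36,1],[0,-15,-3,0,0,-0.54,1],[0,-20,-3,0,0,-0.72,1],[0,-20,-3,0,0,-0.9,1],[0,-20,-3,0,0,-1.08,1],[0,-20,-3,0,0,-1.15,1]]]}'
python3 - <<'E'
from h import *
c=np.array([518.5,95.]);a=np.radians(174.4);fx=np.array([np.cos(a),np.sin(a)])
o=[]
for n in("scene","top"):
    s=eyes.snapshot(n); p=proj(s,[510,96,30])[0].astype(int)
    x,y=max(p[0]-70,0),max(p[1]-75,0); o.append(cv2.resize(s["img"][y:y+150,x:x+140],(390,418),interpolation=2))
    H=hsv(s); m=((((H[...,0]<6)|(H[...,0]>174))&(H[...,1]>150)&(H[...,2]>60))*255).astype(np.uint8); w=np.zeros_like(m); cv2.circle(w,tuple(int(v) for v in p),70,255,-1)
    for k in blobs(m&w,60):
        P=cast(s,k[:,0],23)[:,:2].astype(np.float32); C,R=cv2.minEnclosingCircle(P); print(n,C,R,"fixture x,y",(np.array(C)-c)@fx,(np.array(C)-c)@[-fx[1],fx[0]])
cv2.imwrite("pics/placed.png",np.hstack(o)[:,:,::-1])
E
```

```text
time: 9.0
tool_pos: [453.8, 102.0, 138.9]
tcp_rot: [180.0, 0.0, 174.4]
ft_force: [0.7, -0.2, 0.8]
finger_gap: 85.4
grip_force: 0.0
time: 9.88
tool_pos: [444.2, -33.0, 163.6]
tcp_rot: [-177.8, -3.9, -124.3]
ft_force: [0.1, 0.1, -0.8]
finger_gap: 85.5
grip_force: 0.0
scene (452.4949645996094, 102.7158432006836) 36.13051223754883 fixture x,y 66.44295412084911 -1.2380558142084048
```

View pics/placed.png

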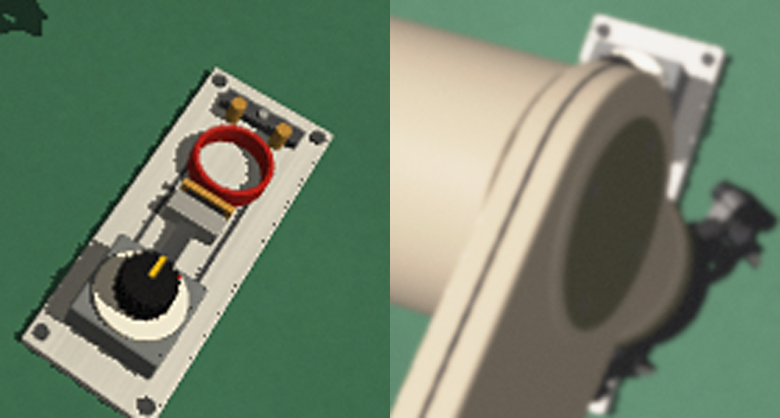

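The rim lies flat between jaw and pins at fixture (66.4, -1.2), released. Let the arm settle first.

```bash
python3 -m handwheel '{"series": [[[0,0,0,0,0,0,1],[0,0,0,0,0,0,1]]]}'; python3 -c "
from h import *
print(status.sense()['joint_pos'])"
```

```text
time: 10.22
tool_pos: [443.8, -34.1, 163.0]
tcp_rot: [-177.9, -3.8, -124.5]
ft_force: [-0.0, 0.3, -0.7]
finger_gap: 85.6
grip_force: 0.0
[  -7.39614753  -14.61730771  113.74019485   -4.44631903   80.75041172
 -152.23485532]
```

```bash
cat > g.py <<'E'
import sys
from h import *
from scipy.spatial.transform import Rotation as R
t=status.sense(); A=R.from_euler('xyz',t["tcp_rot"],degrees=True)
x,y,z,yaw=map(float,sys.argv[1:5])
print("cm",(A.inv().apply(np.array([x,y,z])-t["tool_pos"])/10).round(2),"rad",(A.inv()*R.from_euler('xyz',[180,0,yaw],degrees=True)).as_rotvec().round(3),
 "joints",t["joint_pos"].round(1),"tq",t["wrist_torque"].round(3),"yaw",t["tcp_rot"][2].round(2),"pos",t["tool_pos"].round(1))
E
python3 g.py 602.8 86.4 120 -122
```

```text
cm [-19.19  -6.16   3.25] rad [-0.036 -0.068 -0.043] joints [  -7.4  -14.6  113.7   -4.4   80.8 -152.2] tq [ 0.008 -0.007 -0.044] yaw -124.52 pos [443.8 -34.1 163. ]
```

```bash
python3 -m handwheel '{"series": [[[-4,-1.3,0.5,0,0,0,1],[-8,-2.6,1,-0.01,-0.02,0,1],[-12,-3.9,1.7,-0.02,-0.04,0,1],[-16,-5.1,2.5,-0.03,-0.06,-0.03,1],[-19.2,-6.2,3.25,-0.036,-0.068,-0.043,1],[-19.2,-6.2,3.25,-0.036,-0.068,-0.043,1],[-19.2,-6.2,3.25,-0.036,-0.068,-0.043,1]]]}'; python3 g.py 602.8 86.4 62 -122
```

```text
time: 11.1
tool_pos: [602.6, 86.2, 119.4]
tcp_rot: [179.9, -0.0, -122.0]
ft_force: [0.4, -0.2, 0.0]
finger_gap: 85.1
grip_force: 0.0
cm [-0.03 -0.01  5.74] rad [ 0.001 -0.001  0.001] joints [   3.3   13.3   90.7    0.    76.1 -144.7] tq [ 0.037 -0.038 -0.016] yaw -121.97 pos [602.6  86.2 119.4]
```

```bash
python3 -m handwheel '{"series": [[[0,0,1.5,0,0,0,1],[0,0,3,0,0,0,1],[0,0,4.3,0,0,0,1],[0,0,5,0,0,0,1],[0,0,5.2,0,0,0,1],[0,0,5.2,0,0,0,1]]]}'; python3 -m handwheel '{"series": [[[0,0,0,0,0,0,0.6],[0,0,0,0,0,0,0.4],[0,0,0,0,0,0,0.25],[0,0,0,0,0,0,0.25],[0,0,0,0,0,0,0.25],[0,0,0,0,0,0,0.25],[0,0,0,0,0,0,0.25],[0,0,0,0,0,0,0.25]]]}' 60; python3 g.py 602.8 86.4 62 -122
```

```text
time: 11.85
tool_pos: [603.1, 87.3, 67.7]
tcp_rot: [180.0, 0.0, -121.9]
ft_force: [0.4, 0.3, -0.0]
finger_gap: 85.4
grip_force: 0.0
time: 12.85
tool_pos: [603.3, 87.2, 68.3]
tcp_rot: [-180.0, 0.0, -121.9]
ft_force: [-2.7, -0.8, 6.3]
finger_gap: 37.9
grip_force: 59.9
cm [0.09 0.01 0.63] rad [-0.     0.001  0.002] joints [   3.4   16.4   92.6    0.    70.9 -144.7] tq [-0.055  0.302  0.004] yaw -121.9 pos [603.3  87.2  68.3]
```

Knob gripped (gap 38 mm on a 40 mm knob, small side force). Turn 0.9 rad of the free travel, then check.

```bash
python3 -m handwheel '{"series": [[[0,0,0,0,0,0.1,0.25],[0,0,0,0,0,0.2,0.25],[0,0,0,0,0,0.3,0.25],[0,0,0,0,0,0.3,0.25]]]}'; python3 g.py 602.8 86.4 67 -122;  python3 -m handwheel '{"series": [[[0,0,0,0,0,0.1,0.25],[0,0,0,0,0,0.2,0.25],[0,0,0,0,0,0.3,0.25],[0,0,0,0,0,0.4,0.25],[0,0,0,0,0,0.5,0.25],[0,0,0,0,0,0.6,0.25],[0,0,0,0,0,0.6,0.25]]]}'; python3 g.py 602.8 86.4 67 -122
python3 - <<'E'
from h import *
s=eyes.snapshot("scene");p=proj(s,[500,96,40])[0].astype(int)
cv2.imwrite("pics/turn1.png",cv2.resize(s["img"][p[1]-70:p[1]+80,p[0]-80:p[0]+80],None,fx=3.5,fy=3.5,interpolation=2)[:,:,::-1])
E
```

```text
time: 13.35
tool_pos: [603.4, 87.2, 68.3]
tcp_rot: [-180.0, 0.0, -139.2]
ft_force: [-0.6, -1.3, 4.7]
finger_gap: 37.8
grip_force: 60.1
cm [ 0.1  -0.02  0.13] rad [-0.     0.001 -0.299] joints [   3.4   16.4   92.6    0.    70.9 -127.5] tq [-0.077  0.234  0.222] yaw -139.16 pos [603.4  87.2  68.3]
time: 14.22
tool_pos: [603.5, 87.0, 68.3]
tcp_rot: [-180.0, 0.0, -173.5]
ft_force: [-2.2, -1.0, 5.9]
finger_gap: 37.6
grip_force: 60.0
cm [ 0.07 -0.05  0.13] rad [-0.     0.001 -0.899] joints [  3.4  16.4  92.6  -0.   70.9 -93.1] tq [-0.217  0.156  0.225] yaw -173.54 pos [603.5  87.   68.3]
```

View pics/turn1.png

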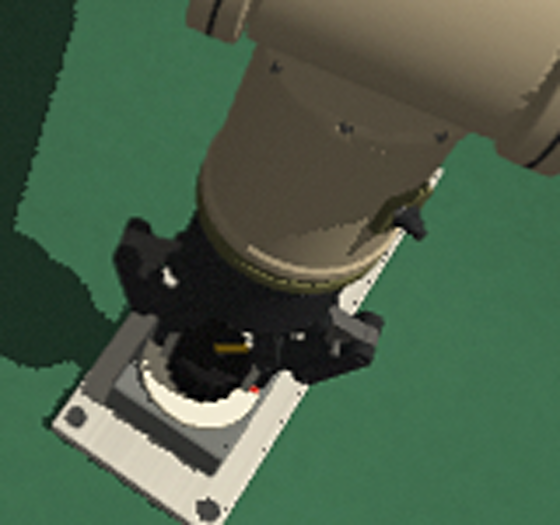

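The yellow line turns with the hand (about (232,348) in the crop) and the red dial mark is at (255,389). Now smaller steps, watching the standing torque.

```bash
python3 -m handwheel '{"series": [[[0,0,0,0,0,0,0.25],[0,0,0,0,0,0,0.25],[0,0,0,0,0,0,0.25]]]}'>/dev/null; python3 g.py 0 0 67 -122|cut -d"t" -f3-; 
python3 -m handwheel '{"series": [[[0,0,0,0,0,0.1,0.25],[0,0,0,0,0,0.1,0.25],[0,0,0,0,0,0.1,0.25]]]}'>/dev/null; python3 g.py 0 0 67 -122|cut -d"t" -f3-
python3 -m handwheel '{"series": [[[0,0,0,0,0,0.1,0.25],[0,0,0,0,0,0.1,0.25],[0,0,0,0,0,0.1,0.25]]]}'>/dev/null; python3 g.py 0 0 67 -122|cut -d"t" -f3-
python3 -m handwheel '{"series": [[[0,0,0,0,0,0.1,0.25],[0,0,0,0,0,0.1,0.25],[0,0,0,0,0,0.1,0.25]]]}'>/dev/null; python3 g.py 0 0 67 -122|cut -d"t" -f3-
```

```text
q [-0.218  0.146  0.183] yaw -173.46 pos [603.5  87.   68.3]
q [-0.303  0.148  0.168] yaw -179.19 pos [603.5  86.9  68.3]
q [-0.309  0.12   0.136] yaw 175.08 pos [603.5  86.9  68.3]
q [-0.298  0.142  0.084] yaw 169.35 pos [603.5  86.9  68.3]
```

```bash
cat > d.py <<'E'
from h import *
K=np.array([602.8,86.4])
def ang(s,m,z,rmax,rmin=0):
    v,u=np.nonzero(m)
    if len(u)==0: return None
    P=cast(s,np.c_[u,v],z)[:,:2]-K; rr=np.hypot(*P.T); P=P[(rr<rmax)&(rr>rmin)]
    if not len(P): return None
    c=P.mean(0); return len(P),c.round(1).tolist(),round(float(np.degrees(np.arctan2(c[1],c[0]))),1)
for n in("scene","top"):
    s=eyes.snapshot(n);H=hsv(s).astype(int)
    print(n,"red",ang(s,((H[...,0]<8)|(H[...,0]>172))&(H[...,1]>110)&(H[...,2]>90),53,38,18),
     "yellow",ang(s,(H[...,0]>17)&(H[...,0]<32)&(H[...,1]>140)&(H[...,2]>70),85,22))
t=status.sense(); print("t",round(t["time"],2),"tq",t["wrist_torque"].round(3),"yaw",t["tcp_rot"][2].round(1),"j6",t["joint_pos"][5].round(1),t["ft_force"].round(1))
E
python3 d.py; python3 d.py
```

```text
scene red (7, [5.4, 29.1], 79.4) yellow (14, [-1.6, 7.6], 101.6)
top red None yellow None
t 15.88 tq [-0.346  0.136  0.099] yaw 169.3 j6 -76.0 [-0.9 -2.   5.5]
scene red (7, [5.4, 29.1], 79.4) yellow (15, [-1.4, 7.5], 100.2)
top red None yellow None
t 15.97 tq [-0.308  0.096  0.117] yaw 169.4 j6 -76.0 [ 0.1 -1.7  5.8]
```

Red mark is still about 22–29° clockwise of the yellow, so no slip yet and the standing torque is about 0.1. Continue.

```bash
python3 -m handwheel '{"series": [[[0,0,0,0,0,0.1,0.25],[0,0,0,0,0,0.1,0.25],[0,0,0,0,0,0.1,0.25],[0,0,0,0,0,0.1,0.25]]]}'>/dev/null; python3 d.py|grep -v top
python3 -m handwheel '{"series": [[[0,0,0,0,0,0.1,0.25],[0,0,0,0,0,0.1,0.25],[0,0,0,0,0,0.1,0.25],[0,0,0,0,0,0.1,0.25]]]}'>/dev/null; python3 d.py|grep -v top
python3 -m handwheel '{"series": [[[0,0,0,0,0,0.1,0.25],[0,0,0,0,0,0.1,0.25],[0,0,0,0,0,0.1,0.25],[0,0,0,0,0,0.1,0.25]]]}'>/dev/null; python3 d.py|grep -v top
```

```text
scene red (10, [8.5, 28.8], 73.5) yellow (12, [-0.5, 6.9], 94.5)
t 16.57 tq [-0.288  0.141  0.083] yaw 163.6 j6 -70.2 [-1.  -1.5  5.2]
scene red (11, [11.2, 27.5], 67.9) yellow (8, [0.4, 6.0], 86.6)
t 17.18 tq [-0.358  0.146  0.086] yaw 157.9 j6 -64.5 [-0.8 -2.   4.4]
scene red (8, [13.4, 26.2], 62.8) yellow (7, [1.0, 5.1], 78.4)
t 17.77 tq [-0.406  0.135  0.165] yaw 152.2 j6 -58.8 [-0.8 -2.4  4.6]
```

```bash
python3 -m handwheel '{"series": [[[0,0,0,0,0,0.1,0.25],[0,0,0,0,0,0.1,0.25],[0,0,0,0,0,0.1,0.25],[0,0,0,0,0,0.1,0.25]]]}'>/dev/null; python3 d.py|grep -v top
python3 -m handwheel '{"series": [[[0,0,0,0,0,0.1,0.25],[0,0,0,0,0,0.1,0.25],[0,0,0,0,0,0.1,0.25],[0,0,0,0,0,0.1,0.25]]]}'>/dev/null; python3 d.py|grep -v top
python3 -m handwheel '{"series": [[[0,0,0,0,0,0.1,0.25],[0,0,0,0,0,0.1,0.25],[0,0,0,0,0,0.1,0.25],[0,0,0,0,0,0.1,0.25]]]}'>/dev/null; python3 d.py|grep -v top
```

```text
scene red (11, [15.8, 23.8], 56.3) yellow (3, [1.6, 3.7], 66.5)
t 18.38 tq [-0.408  0.187  0.096] yaw 146.4 j6 -53.0 [-1.6 -2.3  5. ]
scene red (12, [18.0, 22.2], 50.9) yellow (3, [2.0, 3.2], 58.4)
t 18.98 tq [-0.413  0.244  0.115] yaw 140.7 j6 -47.3 [-0.6 -1.4  5. ]
scene red (8, [20.4, 20.8], 45.5) yellow None
t 19.57 tq [-0.414  0.227  0.042] yaw 135.0 j6 -41.6 [-1.2 -2.6  4.8]
```

The offset between tool yaw and red mark is a constant 90°, so the dial is still following the knob. This makes a good slip indicator.

```bash
python3 -m handwheel '{"series": [[[0,0,0,0,0,0.1,0.25],[0,0,0,0,0,0.1,0.25],[0,0,0,0,0,0.1,0.25],[0,0,0,0,0,0.1,0.25]]]}'>/dev/null; python3 d.py|grep -v top
python3 -m handwheel '{"series": [[[0,0,0,0,0,0.1,0.25],[0,0,0,0,0,0.1,0.25],[0,0,0,0,0,0.1,0.25],[0,0,0,0,0,0.1,0.25]]]}'>/dev/null; python3 d.py|grep -v top
python3 -m handwheel '{"series": [[[0,0,0,0,0,0.1,0.25],[0,0,0,0,0,0.1,0.25],[0,0,0,0,0,0.1,0.25],[0,0,0,0,0,0.1,0.25]]]}'>/dev/null; python3 d.py|grep -v top
```

```text
scene red (9, [22.5, 18.8], 39.9) yellow None
t 20.18 tq [-0.468  0.272  0.065] yaw 129.2 j6 -35.9 [-1.5 -2.1  5.9]
scene red (9, [23.9, 16.6], 34.8) yellow None
t 20.77 tq [-0.488  0.275  0.067] yaw 123.5 j6 -30.1 [-1.8 -2.6  5.1]
scene red (5, [25.9, 14.2], 28.8) yellow None
t 21.38 tq [-0.454  0.324  0.085] yaw 117.8 j6 -24.4 [-1.4 -2.2  6.2]
```

```bash
python3 -m handwheel '{"series": [[[0,0,0,0,0,0.1,0.25],[0,0,0,0,0,0.1,0.25],[0,0,0,0,0,0.1,0.25],[0,0,0,0,0,0.1,0.25]]]}'>/dev/null; python3 d.py|grep -v top
python3 -m handwheel '{"series": [[[0,0,0,0,0,0.1,0.25],[0,0,0,0,0,0.1,0.25],[0,0,0,0,0,0.1,0.25],[0,0,0,0,0,0.1,0.25]]]}'>/dev/null; python3 d.py|grep -v top
python3 -m handwheel '{"series": [[[0,0,0,0,0,0.1,0.25],[0,0,0,0,0,0.1,0.25],[0,0,0,0,0,0.1,0.25],[0,0,0,0,0,0.1,0.25]]]}'>/dev/null; python3 d.py|grep -v top
```

```text
scene red (7, [27.9, 12.1], 23.4) yellow None
t 21.98 tq [-0.453  0.264  0.143] yaw 112.0 j6 -18.7 [-2.8 -3.1  5.5]
scene red (6, [28.1, 8.8], 17.4) yellow None
t 22.57 tq [-0.526  0.303  0.102] yaw 106.3 j6 -12.9 [-2.  -2.7  6.2]
scene red (7, [28.9, 6.1], 11.9) yellow None
t 23.18 tq [-0.452  0.32   0.12 ] yaw 100.6 j6 -7.2 [-1.8 -3.1  6. ]
```

```bash
python3 -m handwheel '{"series": [[[0,0,0,0,0,0.1,0.25],[0,0,0,0,0,0.1,0.25],[0,0,0,0,0,0.1,0.25],[0,0,0,0,0,0.1,0.25]]]}'>/dev/null; python3 d.py|grep -v top
python3 -m handwheel '{"series": [[[0,0,0,0,0,0.1,0.25],[0,0,0,0,0,0.1,0.25],[0,0,0,0,0,0.1,0.25],[0,0,0,0,0,0.1,0.25]]]}'>/dev/null; python3 d.py|grep -v top
```

```text
scene red (7, [29.1, 3.1], 6.1) yellow None
t 23.77 tq [-0.429  0.372  0.04 ] yaw 94.9 j6 -1.5 [-2.2 -2.9  6.2]
scene red (8, [28.3, 0.8], 1.6) yellow None
t 24.38 tq [-0.517  0.382  0.113] yaw 89.1 j6 4.2 [-2.5 -2.7  5.9]
```

```bash
python3 -m handwheel '{"series": [[[0,0,0,0,0,0.1,0.25],[0,0,0,0,0,0.1,0.25],[0,0,0,0,0,0.1,0.25],[0,0,0,0,0,0.1,0.25]]]}'>/dev/null; python3 d.py|grep -v top
python3 -m handwheel '{"series": [[[0,0,0,0,0,0.1,0.25],[0,0,0,0,0,0.1,0.25],[0,0,0,0,0,0.1,0.25],[0,0,0,0,0,0.1,0.25]]]}'>/dev/null; python3 d.py|grep -v top
```

```text
scene red (6, [29.9, -1.8], -3.5) yellow None
t 24.98 tq [-0.436  0.396  0.09 ] yaw 83.4 j6 10.0 [-2.3 -3.3  6.1]
scene red (7, [28.4, -4.0], -8.0) yellow None
t 25.57 tq [-0.451  0.451  0.189] yaw 77.7 j6 15.7 [-2.9 -3.   6.4]
```

```bash
python3 -m handwheel '{"series": [[[0,0,0,0,0,0.1,0.25],[0,0,0,0,0,0.1,0.25],[0,0,0,0,0,0.1,0.25],[0,0,0,0,0,0.1,0.25]]]}'>/dev/null; python3 d.py|grep -v top
python3 -m handwheel '{"series": [[[0,0,0,0,0,0.1,0.25],[0,0,0,0,0,0.1,0.25],[0,0,0,0,0,0.1,0.25],[0,0,0,0,0,0.1,0.25]]]}'>/dev/null; python3 d.py|grep -v top
```

```text
scene red (6, [29.4, -6.8], -13.0) yellow None
t 26.18 tq [-0.475  0.394  0.193] yaw 72.0 j6 21.4 [-2.2 -2.8  6.8]
scene red (8, [28.0, -9.3], -18.5) yellow (1, [17.6, 3.4], 11.0)
t 26.77 tq [-0.507  0.448  0.253] yaw 66.2 j6 27.2 [-2.7 -1.7  6.4]
```

```bash
python3 -m handwheel '{"series": [[[0,0,0,0,0,0.1,0.25],[0,0,0,0,0,0.1,0.25],[0,0,0,0,0,0.1,0.25],[0,0,0,0,0,0.1,0.25]]]}'>/dev/null; python3 d.py|grep -v top
```

```text
scene red (8, [25.8, -10.7], -22.5) yellow (6, [14.7, 1.7], 6.7)
t 27.38 tq [-0.501  0.512  0.227] yaw 60.5 j6 32.9 [-3.3 -3.4  7. ]
```

```bash
python3 -m handwheel '{"series": [[[0,0,0,0,0,0.1,0.25],[0,0,0,0,0,0.1,0.25],[0,0,0,0,0,0.1,0.25],[0,0,0,0,0,0.1,0.25]]]}'>/dev/null; python3 d.py|grep -v top
```

```text
scene red (9, [24.9, -12.4], -26.6) yellow (12, [12.6, 0.1], 0.3)
t 27.98 tq [-0.481  0.425  0.256] yaw 54.8 j6 38.6 [-3.4 -2.1  7.4]
```

```bash
python3 -m handwheel '{"series": [[[0,0,0,0,0,0.08,0.25],[0,0,0,0,0,0.08,0.25],[0,0,0,0,0,0.08,0.25],[0,0,0,0,0,0.08,0.25]]]}'>/dev/null; python3 d.py|grep -v top
```

```text
scene red (9, [25.0, -13.9], -29.0) yellow (16, [11.7, -1.1], -5.5)
t 28.57 tq [-0.448  0.458  0.142] yaw 50.2 j6 43.2 [-3.3 -3.5  7. ]
```

```bash
python3 -m handwheel '{"series": [[[0,0,0,0,0,0.08,0.25],[0,0,0,0,0,0.08,0.25],[0,0,0,0,0,0.08,0.25],[0,0,0,0,0,0.08,0.25]]]}'>/dev/null; python3 d.py|grep -v top
```

```text
scene red (8, [26.1, -7.3], -15.6) yellow (23, [9.8, -1.8], -10.6)
t 29.18 tq [-0.425  0.464 -0.006] yaw 45.6 j6 47.8 [-2.9 -2.   6.8]
```

The torque has dropped to zero and the red mark now nearly meets the yellow line, so the click has happened. Hold briefly, re-read and look.

```bash
python3 -m handwheel '{"series": [[[0,0,0,0,0,0,0.25],[0,0,0,0,0,0,0.25]]]}'>/dev/null; python3 d.py|grep -v top
python3 - <<'E'
from h import *
s=eyes.snapshot("scene");p=proj(s,[590,90,60])[0].astype(int)
cv2.imwrite("pics/click.png",cv2.resize(s["img"][p[1]-40:p[1]+40,p[0]-50:p[0]+50],None,fx=7,fy=7,interpolation=2)[:,:,::-1])
E
```

```text
scene red (8, [26.1, -7.3], -15.6) yellow (22, [9.7, -1.7], -9.7)
t 29.52 tq [-0.471  0.527 -0.081] yaw 45.6 j6 47.8 [-2.7 -2.8  7.4]
```

View pics/click.png

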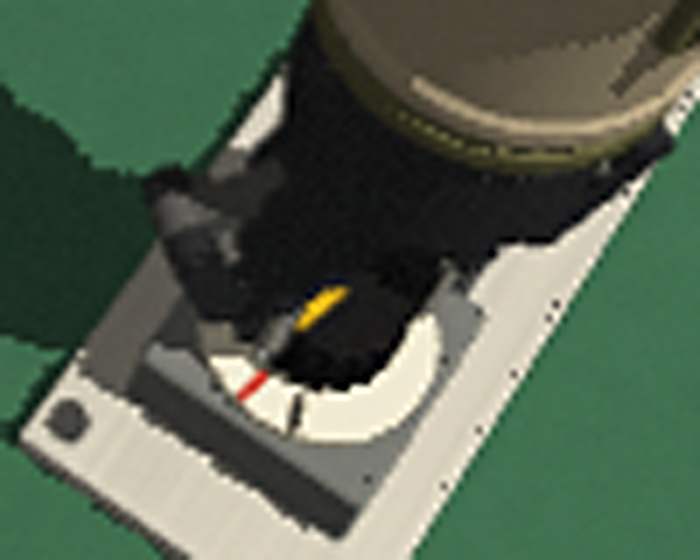

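The yellow line (345,290)→(298,328) points at the red mark (252,387), past the black one (295,415), and the torque has reversed. That is one click, so I'll release and lift straight up.

```bash
python3 -m handwheel '{"series": [[[0,0,0,0,0,0,0.5],[0,0,0,0,0,0,0.8],[0,0,0,0,0,0,1],[0,0,0,0,0,0,1],[0,0,0,0,0,0,1],[0,0,-1.5,0,0,0,1],[0,0,-4,0,0,0,1],[0,0,-7,0,0,0,1],[0,0,-10,0,0,0,1],[0,0,-12,0,0,0,1],[0,0,-12,0,0,0,1]]]}'; python3 d.py; python3 g.py 600 -150 190 45.6
```

```text
time: 30.95
tool_pos: [604.4, 87.3, 190.2]
tcp_rot: [179.9, -0.2, 45.6]
ft_force: [-0.4, -0.3, -0.7]
finger_gap: 85.5
grip_force: 0.0
scene red (8, [26.1, -7.3], -15.6) yellow (27, [9.8, -2.1], -12.3)
top red None yellow (17, [7.5, -2.4], -17.9)
t 31.05 tq [0.015 0.021 0.03 ] yaw 45.6 j6 47.8 [0.  0.6 1.2]
cm [-17.12  16.41  -0.33] rad [-0.001  0.001 -0.   ] joints [ 3.4 10.3 86.9  0.  83.  47.8] tq [0.015 0.021 0.03 ] yaw 45.59 pos [602.6  87.1 186.8]
```

Move the arm aside for an unobstructed check.

```bash
python3 -m handwheel '{"series": [[[-4,4,0,0,0,0,1],[-8,8,0,0,0,0,1],[-12,12,0,0,0,0,1],[-17,16.4,0,0,0,0,1],[-17,16.4,0,0,0,0,1],[-17,16.4,0,0,0,0,1],[-17,16.4,0,0,0,0,1]]]}'; python3 d.py
python3 - <<'E'
from h import *
o=[];c=np.array([518.5,95.]);a=np.radians(174.4);fx=np.array([np.cos(a),np.sin(a)])
for n in("scene","top"):
    s=eyes.snapshot(n); p=proj(s,[520,96,30])[0].astype(int)
    x,y=max(p[0]-65,0),max(p[1]-75,0); o.append(cv2.resize(s["img"][y:y+150,x:x+130],(390,450),interpolation=2))
    H=hsv(s); m=((((H[...,0]<6)|(H[...,0]>174))&(H[...,1]>150)&(H[...,2]>60))*255).astype(np.uint8)
    for k in blobs(m,60):
        P=cast(s,k[:,0],23)[:,:2].astype(np.float32); C,R=cv2.minEnclosingCircle(P)
        if C[1]>0 and C[1]<250: print(n,C,R,"fixture x,y",(np.array(C)-c)@fx,(np.array(C)-c)@[-fx[1],fx[0]])
cv2.imwrite("pics/fin.png",np.hstack(o)[:,:,::-1])
E
```

```text
time: 31.92
tool_pos: [601.0, -147.4, 186.6]
tcp_rot: [-179.9, 0.0, 45.7]
ft_force: [0.5, 0.4, 0.1]
finger_gap: 85.2
grip_force: 0.0
scene red (8, [26.1, -7.3], -15.6) yellow (27, [9.8, -2.1], -12.3)
top red None yellow None
t 32.02 tq [0.006 0.004 0.023] yaw 45.7 j6 25.8 [ 0.6 -0.6  0.2]
scene (437.25726318359375, 105.37200164794922) 35.758949279785156 fixture x,y 81.86712772631374 -2.394598389781452
```

View pics/fin.png

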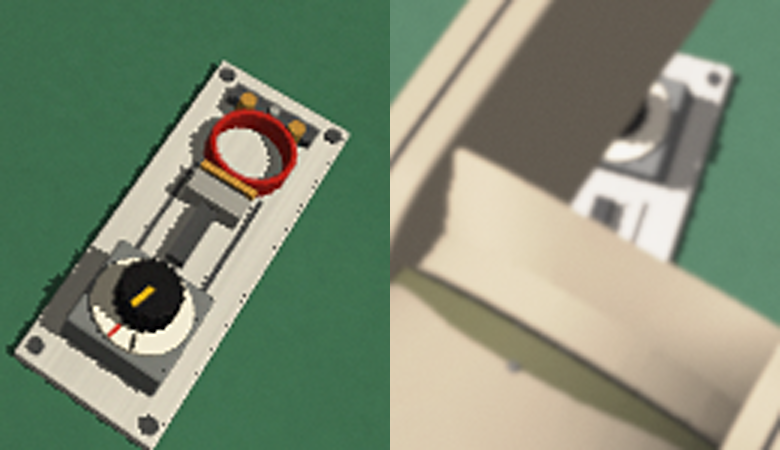

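The rim is flat against both pins with the brass face on it, about 17 mm from the nest. The yellow line stands at the red mark (115,328), and the hand is clear.

```bash
python3 -c "
from bench import r
print(r.hand_in())"
```

```text
the job is handed in; nothing more can be done
None
```

I set the small red rim in the fixture, clamped it against both pins and turned the knob through exactly one click, with the hand clear. I handed the job in at about 32 s; no verdict was returned, and I could not measure the jaw's clamping force directly.

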